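# Nest the jar caddy down into its crate

### The arm

A 7-joint arm with a two-finger parallel gripper is mounted at the origin on the work surface. World frame = base frame: x ahead of the robot, y to its left, z up, the work surface at z = 0. Lengths are in m, angles in rad, forces in N, time in s.
With the tool pointing down it reaches from about 0.425 to 0.825 m from the base axis. Payload 3.6 kg.
Tool frame: the origin (TCP) lies on the centre line of the jaws, within the pads' length; the fingertips stand 11 mm ahead of it and the grasp point (between the pads) lies 8 mm behind it; y points along the fingers, z is the direction in which the jaws open and shut, and the axes are right-handed (so a half turn about y gives the same grasp; the last joint's range is limited). The gripper opens to 85 mm and grips with 20 to 120 N. Pads are 22 mm wide; open, the fingers measure 114 mm over their backs; the gripper's body (76 mm by 85 mm) begins 54 mm behind the grasp point. The pads swing forward as they close: fully open they stand 13 mm farther back than shut.
Start: joints at [-1.149, 0.615, -0.013, 1.423, 0.008, 1.103, -0.04], TCP at [0.282, 0.586, 0.242] pointing down, gripper open.
Joint ranges: [-3.12, 3.12], [-0.3, 2.06], [-1.34, 1.32], [0.26, 2.42], [-1.36, 4.5], [0.01, 1.98], [-2.84, 2.84]. Speed limits (rad/s): [2.79, 2.79, 3.14, 3.14, 3.14, 3.14, 3.14].

### API

Orientations are given as a 3x3 rotation matrix whose columns are the frame's x, y, z axes.
In Python, from workcell import bot gives the robot as it stands. The module is installed in compiled form; this text tells all that it offers.
- The arm moves only by the tool servo_tool, never from a script. Its argument "targets" is a list of rows, each a list of 2 entries, a list of its own where there are three numbers: the shift along the world's x, y, z in units of 30 mm (1.0 is 30 mm), then the turn, a rotation vector about the world's x, y, z in units of 10 degrees (1.0 is 10 degrees). A call has 1 to 10 rows; each row shifts and turns the commanded pose from where the row before left it; what a row does not reach is not made up. A row lasts 1/8 s, in which the tool goes at most 62.5 mm and 10.7 degrees, less where a joint would pass 70% of its speed; a pose out of reach is approached as far as the arm can. A call is refused whole if a number of a shift passes 1 or a number of a turn 1, either way. A call with a gripper value outside its range is refused whole. "hand" is the opening in per cent of the stroke, from 0 (shut) to 100 (fully open), set as the call begins (left out, the last holds). The fingers move at their own pace and stop on an object; the grip force is fixed at half the most. Time passes only in rows, so rows that do not move let the fingers close. It gives the time, the measured TCP pose, the force and the opening at its end, in the units of the state.
- bot.get_obs(): the state, without advancing time (a new reading comes with each control period).
- bot.read_camera(name): name is "scene" or "top" or "wrist"; returns (picture, depth): 400x640x3 uint8, red, green, blue; 400x640 float32, m along the optical axis (not along the pixel's ray), 0 where there is no reading.
- bot.camera_model(name): a dict with "fx", "fy", "cx", "cy" (pixels), "rvec" (rotation vector, rad) and "tvec" (3), from world to camera coordinates, as OpenCV has them; the wrist camera has in their place "tool_from_camera" (4x4, takes a point from camera to tool coordinates, whose origin is the TCP and whose axes are the tool frame's). Camera axes: x right, y down, z forward; pixel columns grow to the right and rows downward; lengths in m; the calibration is good to about 2 mm. A picture is of the moment at which its call begins: read the wrist's pose just before it. camera_model takes no time and is no camera call.
- bot.close_job(): hands the job in, once; it reports no verdict.
The state is a dict: "t": time; "qpos": joint angles; "dq": joint speeds; "joint_torque": joint torques, N m; "tcp_pos": TCP position; "eef_rot": TCP orientation; "contact_force": force on the tool from outside, world axes, zero at the start; "torque": the same for the moment, N m; "gripper_width": finger opening in m.
Only numpy, scipy, OpenCV 4.12 (cv2) and the standard library are available. Lean on these libraries where they do the work, as an engineer would, in place of code of your own. Each camera call takes 0.05 s, during which the arm holds its last target. There are 200 camera calls.

### The job

Pack up the remedy stall: lift the white caddy by its hand bar, turn it the way round in which its side lugs drop into the crate's slots (the other way it only stacks on the ledges), and feel for the slots. Press it gently down past the sprung catches until it sits fully home on the crate floor, let go, and leave the tubs, bottle and jar where they stand.

Things in the scene. Friction and masses are not known exactly. Their poses are not given: they have to be found in the camera images.
- caddy_bar (a point): Centre of the hand bar of the loose white plastic caddy (0.26 to 0.42 kg). Axes: x along the bar and the caddy's length, z up. Bar 190 mm long (x), 16 thick (y), 18 high, centre 101 mm above the caddy's underside, 88 mm free below it: pinch it from above across y. Tray 190 x 118 mm (x, y), 52 high; flanges at both ends reach x = +-104 mm, 46 to 52 mm above the underside.
- caddy_lugs (a point): Point on the caddy's underside, 40 mm towards its +x from the middle, midway between one pair of lugs; axes as caddy_bar. Four lugs stand out from the long sides to y = +-71 mm, each 20 mm wide (x), 40 mm high from the underside, lower edges rounded 3 mm: one pair at 40 mm on the +x side of the caddy's middle, the other 75 mm on the -x side. Not symmetric, so the way round matters.
- crate: Grey plastic open crate fixed to the table, 288 x 162 mm outside (x, y), 86 mm high, walls and floor 5 mm. Origin: centre of its underside; x along its length, z up. A slotted frame inside carries ledges and catches. With caddy x along crate x the caddy nests; half a turn away its lugs rest on the ledges and it only stacks, bar centre 177 mm above the table.
- crate_ledges (a point): Crate centre at ledge-top height (76 mm up), axes as crate. Ledges along both long walls, inner edges y = +-62 mm, cut to the floor by 24 mm wide slots at x = +40 and -75 mm of the slotted frame. The frame is fitted off by up to 16 mm either way along crate x, another amount each time, NOT shown by this pose: lower lightly onto the ledges and feel along x until the lugs drop.
- crate_home (a point): Where the centre of the hand bar is when the caddy is fully home on the crate floor: 106 mm above the table, axes as crate (along x it ends up off by the frame's offset). Steel spring catches at the frame's ends start to resist 17 mm above home and snap over the end flanges 4 mm above home; passing them takes about 8 to 16 N, more than the caddy's weight. A force over 60 N on the crate, even a knock, is too rough: touch down slowly, under 15 mm/s.
- tub_a: Bystander: small lidded tub, 66 mm across, 38 mm high, beside the crate's far end; origin under its centre.
- tub_b: Bystander: small lidded tub, 70 mm across, 40 mm high, just past the caddy's far end; origin under its centre.
- bottle: Bystander: amber bottle, 36 mm across, 85 mm high, near the caddy's end towards the robot; origin under its centre.
- jar: Bystander: squat jar, 52 mm across, 55 mm high, near the crate's end towards the robot; origin under its centre.
Not all that is in view belongs to the job. Leave any yellow look-alike of the part that bears caddy_bar alone.

How it is judged:
By the outcome, as a careful person would: the job done as asked, in the order asked, and still so for the second after the job is handed in, with the robot touching nothing.
It also fails if it takes over 67 s, if anything falls off the work surface, if the arm or the gripper's body presses on something with over 40 N, if the wrist force passes 120 N, or if a joint passes its speed limit or range.

## Working session

There is one attempt and no reset: what is moved stays moved. The work goes in short steps, Python scripts to look and compute and a tool call to move; the robot and the scene stay as the last step left them, time stands still between calls to the robot, and variables do not carry over. Pictures are saved under pics/ and viewed, about 8 in all and at most 12, crops included, and the job is handed in when it is done.

Besides the shell and the picture viewer there is one more tool, called after "Emit:" as name(argument=value, ...), one argument or row to a line, values as JSON. servo_tool: Moves the arm, as the interface text tells. Its arguments: {"type":"object","properties":{"targets":{"type":"array"},"hand":{"type":"number"}},"required":["targets"]}

```bash
mkdir -p pics; cat > h.py <<'E'
import numpy as np, cv2
from workcell import bot
def cloud(name):
    o=bot.get_obs(); im,d=bot.read_camera(name); m=bot.camera_model(name)
    v,u=np.mgrid[0:400,0:640]
    P=np.stack([(u-m['cx'])/m['fx']*d,(v-m['cy'])/m['fy']*d,d],-1)
    if 'rvec' in m:
        R=cv2.Rodrigues(np.array(m['rvec'],float))[0]; P=(P-np.array(m['tvec']).ravel())@R
    else:
        T=np.array(m['tool_from_camera']); P=P@T[:3,:3].T+T[:3,3]
        P=P@np.array(o['eef_rot']).T+np.array(o['tcp_pos'])
    P[d==0]=np.nan
    return im,P
E
python3 - <<'E'
from h import *
for n in ['top','scene']:
    im,P=cloud(n); np.savez(n,im=im,P=P); cv2.imwrite(f'pics/{n}1.png',im[...,::-1])
o=bot.get_obs(); print(o)
E
```

```text
{'t': 0.1, 'qpos': array([-1.14849208,  0.61583032, -0.01261464,  1.42474373,  0.00811966,
        1.10337868, -0.04039392]), 'dq': array([-9.32537458e-04, -2.26034742e-03, -4.76442413e-04, -4.43916889e-03,
       -2.05999065e-03, -8.53386257e-05,  7.09721247e-04]), 'joint_torque': array([ 5.81076365e-04, -4.70382357e+01,  2.60265861e-01, -1.71572453e+01,
        1.01117717e-02,  5.81952132e-03, -1.53144987e-05]), 'tcp_pos': array([0.28173726, 0.58503952, 0.24124719]), 'eef_rot': array([[ 9.01000844e-01, -9.59405327e-04,  4.33816273e-01],
       [-4.33817332e-01, -2.10084527e-03,  9.00998396e-01],
       [ 4.69582061e-05, -9.99997333e-01, -2.30907002e-03]]), 'contact_force': array([0.74429312, 0.35608314, 0.71538155]), 'torque': array([-0.04577563, -0.03723239,  0.01251241]), 'gripper_width': 0.08552003626714288}
```

View pics/top1.png

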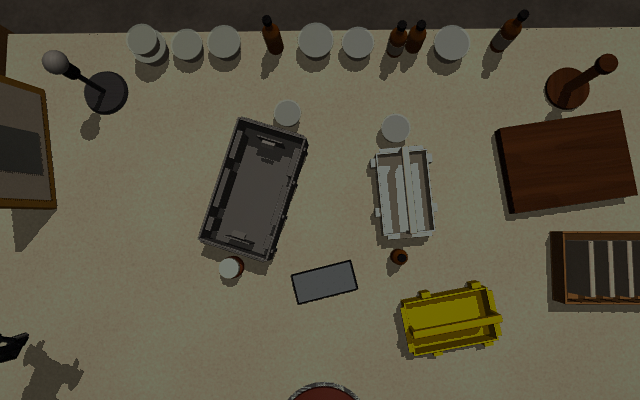

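View pics/scene1.png

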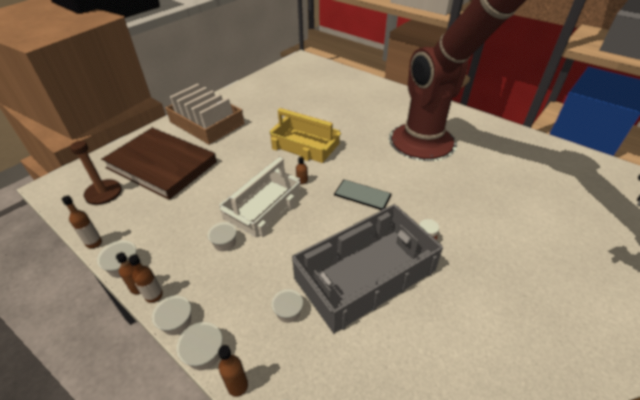

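The top view shows the grey crate at about (254,190) and the white caddy at (403,192). Candidates for the caddy are the white one (403,192) and the yellow look-alike (450,320), and I choose the white one. The white tubs at (396,128) and (287,113), the bottle (399,257) and the jar (231,267) are bystanders.

```bash
python3 - <<'E'
from h import *
z=np.load('top.npz'); im,P=z['im'],z['P']
a=cv2.resize(im[135:255,360:445],None,fx=4.5,fy=4.5,interpolation=cv2.INTER_CUBIC)
b=cv2.resize(im[110:270,190:320],None,fx=3.375,fy=3.375,interpolation=cv2.INTER_CUBIC)
o=np.hstack([a,b]); print(a.shape,o.shape)
o=np.clip(o.astype(float)*1.6,0,255).astype(np.uint8)
cv2.imwrite('pics/crop.png',o[:,:800,::-1])
def fit(mask,nm):
    p=P[mask]; r=cv2.minAreaRect((p[:,:2]*1000).astype(np.float32)); print(nm,len(p),r,np.median(p[:,2]))
sub=np.zeros((400,640),bool); sub[140:245,365:440]=1
Z=P[...,2]
fit(sub&(Z>.09)&(Z<.125),'bar'); fit(sub&(Z>.03)&(Z<.08),'tray')
s2=np.zeros((400,640),bool); s2[112:268,195:312]=1
fit(s2&(Z>.081)&(Z<.1),'crate rim')
fit(s2&(Z>.071)&(Z<.079),'ledge')
for n,(u,v) in dict(tub_a=(287,113),tub_b=(396,128),bottle=(399,257),jar=(229,268)).items(): print(n,P[v,u])
# bar profile
p=P[sub&(Z>.09)]; c=p[:,:2].mean(0); _,_,V=np.linalg.svd(p[:,:2]-c,full_matrices=False); print(c,V[0]); q=(p[:,:2]-c)@V.T; print(np.percentile(q,[0,2,50,98,100],axis=0).T)
E
```

```text
(540, 382, 3) (540, 821, 3)
bar 735 ((549.5377197265625, -186.10931396484375), (188.7634735107422, 16.98459243774414), 5.0227952003479) 0.11068457403275314
tray 1266 ((560.0291748046875, -185.3660125732422), (228.5834503173828, 142.5909881591797), 5.20297384262085) 0.05171335316563262
crate rim 1266 ((555.2720947265625, 157.55528259277344), (163.3397216796875, 295.9819030761719), 72.5679702758789) 0.08627451571022494
ledge 1277 ((552.9763793945312, 154.97052001953125), (170.1612091064453, 284.53985595703125), 73.98934936523438) 0.07604076867045788
tub_a [0.73705975 0.08555154 0.03734291]
tub_b [ 0.69913506 -0.16926286  0.04115702]
bottle [ 0.40374311 -0.1670685   0.08491278]
jar [0.37617081 0.21206492 0.05600533]
[ 0.54908327 -0.18511696] [-0.9959959  -0.08939888]
[[-0.09474283 -0.09111437 -0.00024794  0.09014018  0.09402782]
 [-0.00946136 -0.00855591  0.0002466   0.00699899  0.00752814]]
```

View pics/crop.png

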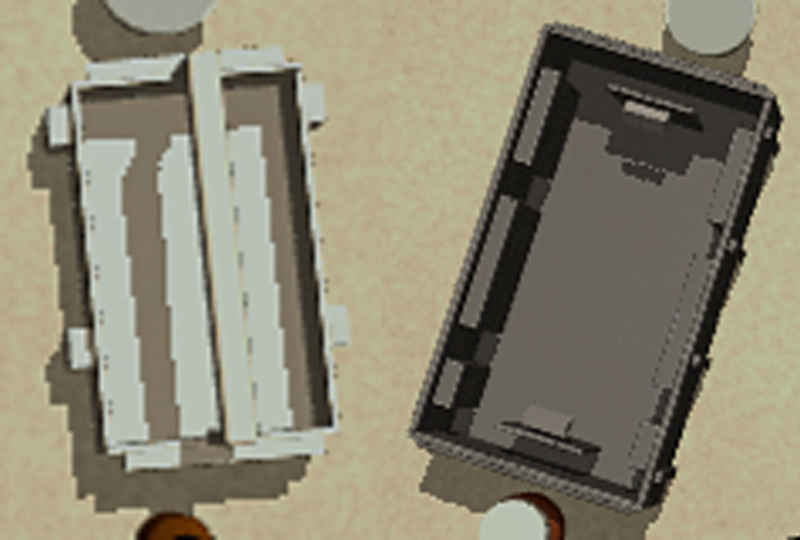

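The close crop agrees with the choice. The caddy's wide-spaced lug pair (75 mm) is at its far end, so caddy +x points toward the robot. The crate's near slot looks like the -75 one, so crate +x points away from the robot. I'll refine the crate pose and the slot positions.

```bash
python3 - <<'E'
from h import *
from scipy.optimize import minimize
z=np.load('top.npz'); im,P=z['im'],z['P']; Z=P[...,2]
s2=np.zeros((400,640),bool); s2[112:268,195:312]=1
p=P[s2&(Z>.083)&(Z<.09)][:,:2]*1000
def loc(p,q):
    c,s=np.cos(q[2]),np.sin(q[2]); d=p-q[:2]; return np.c_[d[:,0]*c+d[:,1]*s,-d[:,0]*s+d[:,1]*c]
def cost(q,hx=141.5,hy=78.5):
    l=np.abs(loc(p,q)); sd=np.maximum(l[:,0]-hx,l[:,1]-hy)
    return np.minimum(np.maximum(np.abs(sd)-1.5,0),8).mean()
best=min((minimize(cost,[555,156.5,np.radians(a)],method='Nelder-Mead',options=dict(xatol=.01,fatol=1e-5)) for a in(-18,-17,-16)),key=lambda r:r.fun)
q=best.x; print(q[:2],np.degrees(q[2]),best.fun)
m=s2&(Z>.073)&(Z<.079); l=loc(P[m][:,:2]*1000,q)
for sg in(1,-1):
    k=(l[:,1]*sg>62)&(l[:,1]*sg<76); h,e=np.histogram(l[k,0],np.arange(-140,141,4)); print(sg,list(zip(e[:-1].astype(int),h)))
m=s2&(Z<.1)&(Z>.01); l=loc(P[m][:,:2]*1000,q); k=(abs(l[:,1])<25)&(abs(l[:,0])<138); print('catches',[(int(a),int(b),round(c,3)) for (a,b),c in zip(l[k],Z[m][k])][::4])
# caddy: lugs
sub=np.zeros((400,640),bool); sub[140:245,365:440]=1
m=sub&(Z>.03)&(Z<.06); l=loc(P[m][:,:2]*1000,[549.5,-186.1,np.radians(185.06)])
for sg in(1,-1):
    k=(l[:,1]*sg>62)&(l[:,1]*sg<74); print('lug',sg,sorted(l[k,0].astype(int)))
print(np.percentile(l,[1,99],axis=0))
E
```

```text
[555.1828008  157.17592978] -17.316300963774083 0.7261157895351003
1 [(np.int64(-140), np.int64(3)), (np.int64(-136), np.int64(0)), (np.int64(-132), np.int64(0)), (np.int64(-128), np.int64(0)), (np.int64(-124), np.int64(1)), (np.int64(-120), np.int64(6)), (np.int64(-116), np.int64(12)), (np.int64(-112), np.int64(9)), (np.int64(-108), np.int64(10)), (np.int64(-104), np.int64(8)), (np.int64(-100), np.int64(10)), (np.int64(-96), np.int64(10)), (np.int64(-92), np.int64(9)), (np.int64(-88), np.int64(1)), (np.int64(-84), np.int64(0)), (np.int64(-80), np.int64(0)), (np.int64(-76), np.int64(0)), (np.int64(-72), np.int64(0)), (np.int64(-68), np.int64(0)), (np.int64(-64), np.int64(9)), (np.int64(-60), np.int64(8)), (np.int64(-56), np.int64(10)), (np.int64(-52), np.int64(9)), (np.int64(-48), np.int64(11)), (np.int64(-44), np.int64(9)), (np.int64(-40), np.int64(10)), (np.int64(-36), np.int64(7)), (np.int64(-32), np.int64(10)), (np.int64(-28), np.int64(8)), (np.int64(-24), np.int64(8)), (np.int64(-20), np.int64(7)), (np.int64(-16), np.int64(9)), (np.int64(-12), np.int64(7)), (np.int64(-8), np.int
[... 7580 characters left out ...]
np.int64(-67), np.int64(-67), np.int64(-66), np.int64(-65), np.int64(-65), np.int64(-65), np.int64(-64), np.int64(-64), np.int64(30), np.int64(30), np.int64(30), np.int64(31), np.int64(32), np.int64(33), np.int64(33), np.int64(33), np.int64(35), np.int64(35), np.int64(35), np.int64(35), np.int64(37), np.int64(37), np.int64(37), np.int64(38), np.int64(39), np.int64(39), np.int64(40), np.int64(40), np.int64(41), np.int64(42), np.int64(42), np.int64(42), np.int64(44), np.int64(44), np.int64(44), np.int64(44), np.int64(46), np.int64(46), np.int64(47), np.int64(47), np.int64(48), np.int64(48), np.int64(49), np.int64(49), np.int64(49)]
[[-121.76615717  -69.91980596]
 [ 103.06794988   69.42581921]]
```

Emit:
servo_tool(
  targets=[
    [[0.55, -0.99, 0], [0, 0, -0.575]],
    [[0.55, -0.99, 0], [0, 0, -0.575]],
    [[0.55, -0.99, 0], [0, 0, -0.575]],
    [[0.55, -0.99, 0], [0, 0, -0.575]],
    [[0.55, -0.99, 0], [0, 0, -0.575]],
    [[0.55, -0.99, 0], [0, 0, -0.575]],
    [[0.55, -0.99, 0], [0, 0, -0.575]],
    [[0.55, -0.99, 0], [0, 0, -0.575]],
    [[0.55, -0.99, 0], [0, 0, -0.575]],
    [[0.55, -0.99, 0], [0, 0, -0.575]],
  ],
  hand=100,
)

```text
t: 1.35
tcp_pos: [0.4478, 0.2868, 0.2423]
eef_rot: [[0.112, -0.0, 0.994], [-0.994, 0.0, 0.112], [-0.0, -1.0, -0.0]]
contact_force: [0.0, -0.1, 0.4]
gripper_width: 0.0853
```

Emit:
servo_tool(
  targets=[
    [[0.55, -0.99, 0], [0, 0, -0.575]],
    [[0.55, -0.99, 0], [0, 0, -0.575]],
    [[0.55, -0.99, 0], [0, 0, -0.575]],
    [[0.14, -0.99, 0], [0, 0, -0.575]],
    [[0.14, -0.99, 0], [0, 0, -0.575]],
    [[0.14, -0.99, 0], [0, 0, -0.575]],
    [[0.14, -0.99, 0], [0, 0, -0.575]],
    [[0.14, -0.99, 0], [0, 0, -0.575]],
    [[0.14, -0.99, 0], [0, 0, -0.575]],
    [[0.14, -0.99, 0], [0, 0, -0.575]],
  ],
)

```text
t: 2.6
tcp_pos: [0.5259, -0.0102, 0.2423]
eef_rot: [[-0.778, 0.0, 0.628], [-0.628, 0.0, -0.778], [-0.0, -1.0, -0.0]]
contact_force: [-0.2, -0.6, 0.1]
gripper_width: 0.0856
```

Emit:
servo_tool(
  targets=[
    [[0.14, -0.99, 0], [0, 0, -0.575]],
    [[0.14, -0.99, 0], [0, 0, -0.575]],
    [[0.14, -0.99, 0], [0, 0, -0.575]],
    [[0.14, -0.99, 0], [0, 0, -0.575]],
    [[0.14, -0.98, 0], [0, 0, -0.575]],
    [[0.14, -0.98, 0], [0, 0, -0.55]],
    [[0, 0, 0], [0, 0, 0]],
    [[0, 0, 0], [0, 0, 0]],
    [[0, 0, 0], [0, 0, 0]],
  ],
)

```text
t: 3.72
tcp_pos: [0.5512, -0.1846, 0.2421]
eef_rot: [[-0.996, -0.0, 0.09], [-0.09, 0.001, -0.996], [0.0, -1.0, -0.001]]
contact_force: [0.4, 0.0, -0.1]
gripper_width: 0.0854
```

```bash
cat >> h.py <<'E'
def st():
    o=bot.get_obs(); R=np.array(o['eef_rot'])
    print('t',o['t'],'p',np.round(np.array(o['tcp_pos'])*1000,1),'yawz',round(np.degrees(np.arctan2(R[1,2],R[0,2])),2),'F',np.round(o['contact_force'],1),'T',np.round(o['torque'],2),'w',round(o['gripper_width']*1000,1))
    return o
E
python3 - <<'E'
from h import *
o=st(); print(o['qpos'],np.array(o['eef_rot'])[:,1])
im,P=cloud('wrist'); Z=P[...,2]; cv2.imwrite('pics/w1.png',im[...,::-1])
m=(Z>.09)&(Z<.125)&(np.hypot(P[...,0]-.55,P[...,1]+.186)<.13)
p=P[m]; print(len(p),cv2.minAreaRect((p[:,:2]*1000).astype(np.float32)),np.median(p[:,2]))
c=p[:,:2].mean(0);V=np.linalg.svd(p[:,:2]-c,full_matrices=False)[2];print(c,V[0])
E
```

```text
t 3.725 p [ 551.2 -184.6  242.1] yawz -84.85 F [ 0.4  0.  -0.1] T [ 0.03 -0.02  0.01] w 85.4
[-0.15033102  0.593324    0.72461701  1.64457806 -0.43692469  1.0727715
 -0.77826741] [-1.45791447e-04  1.46458604e-03 -9.99998917e-01]
4621 ((549.3151245117188, -184.48019409179688), (189.22535705566406, 16.027870178222656), 5.061821460723877) 0.10904663414289206
[ 0.56015085 -0.18352869] [-0.99608379 -0.08841428]
```

Emit:
servo_tool(
  targets=[
    [[-0.05, -0.02, -0.7], [0, 0, 0]],
    [[0, 0, -0.7], [0, 0, 0]],
    [[0, 0, -0.7], [0, 0, 0]],
    [[0, 0, -0.7], [0, 0, 0]],
    [[0, 0, -0.7], [0, 0, 0]],
    [[0, 0, -0.7], [0, 0, 0]],
    [[0, 0, -0.5], [0, 0, 0]],
    [[0, 0, -0.27], [0, 0, 0]],
    [[0, 0, 0], [0, 0, 0]],
    [[0, 0, 0], [0, 0, 0]],
  ],
)

```text
t: 5.03
tcp_pos: [0.55, -0.1869, 0.0939]
eef_rot: [[-0.996, 0.001, 0.088], [-0.088, -0.0, -0.996], [-0.001, -1.0, 0.001]]
contact_force: [0.4, 0.2, 0.2]
gripper_width: 0.0851
```

Emit:
servo_tool(
  targets=[
    [[0, 0, 0], [0, 0, 0]],
    [[0, 0, 0], [0, 0, 0]],
    [[0, 0, 0], [0, 0, 0]],
    [[0, 0, 0], [0, 0, 0]],
    [[0, 0, 0], [0, 0, 0]],
    [[0, 0, 0], [0, 0, 0]],
    [[0, 0, 0], [0, 0, 0]],
    [[0, 0, 0], [0, 0, 0]],
  ],
  hand=0,
)

```text
t: 6.02
tcp_pos: [0.5496, -0.1862, 0.0932]
eef_rot: [[-0.996, -0.0, 0.088], [-0.088, 0.001, -0.996], [0.0, -1.0, -0.001]]
contact_force: [-0.3, 1.3, 1.2]
gripper_width: 0.0147
```

Emit:
servo_tool(
  targets=[
    [[0, 0, 0.2], [0, 0, 0]],
    [[0, 0, 0.4], [0, 0, 0]],
    [[0, 0, 0.4], [0, 0, 0]],
    [[0, 0, 0], [0, 0, 0]],
    [[0, 0, 0], [0, 0, 0]],
  ],
)

```text
t: 6.65
tcp_pos: [0.5495, -0.1864, 0.1232]
eef_rot: [[-0.996, -0.0, 0.088], [-0.088, 0.0, -0.996], [0.0, -1.0, -0.0]]
contact_force: [0.2, -0.3, -3.8]
gripper_width: 0.0149
```

Emit:
servo_tool(
  targets=[
    [[0, 0, 0.5], [0, 0, 0]],
    [[0, 0, 0.9], [0, 0, 0]],
    [[0, 0, 0.9], [0, 0, 0]],
    [[0, 0, 0.9], [0, 0, 0]],
    [[0, 0, 0.5], [0, 0, 0]],
    [[0, 0.3, 0], [0, 0, 0.4]],
    [[0, 0.6, 0], [0, 0, 0.8]],
    [[0, 0.6, 0], [0, 0, 0.8]],
    [[0, 0.6, 0], [0, 0, 0.8]],
    [[0, 0.6, 0], [0, 0, 0.8]],
  ],
)

```text
t: 7.9
tcp_pos: [0.5491, -0.1051, 0.2341]
eef_rot: [[-0.752, -0.001, 0.66], [-0.66, 0.0, -0.752], [0.001, -1.0, -0.001]]
contact_force: [-0.4, -0.2, -3.1]
gripper_width: 0.0144
```

Emit:
servo_tool(
  targets=[
    [[0.017, 0.6, 0], [0, 0, 0.8]],
    [[0.017, 0.6, 0], [0, 0, 0.8]],
    [[0.017, 0.6, 0], [0, 0, 0.8]],
    [[0.017, 0.6, 0], [0, 0, 0.8]],
    [[0.017, 0.6, 0], [0, 0, 0.8]],
    [[0.017, 0.6, 0], [0, 0, 0.8]],
    [[0.017, 0.6, 0], [0, 0, 0.8]],
    [[0.017, 0.6, 0], [0, 0, 0.8]],
    [[0.017, 0.6, 0], [0, 0, 0.8]],
    [[0.017, 0.6, 0], [0, 0, 0.8]],
  ],
)

```text
t: 9.15
tcp_pos: [0.5543, 0.0743, 0.234]
eef_rot: [[0.519, -0.001, 0.855], [-0.855, -0.001, 0.519], [0.0, -1.0, -0.001]]
contact_force: [0.4, 0.1, -3.8]
gripper_width: 0.015
```

Emit:
servo_tool(
  targets=[
    [[0, 0.6, 0], [0, 0, 0.8]],
    [[0, 0.6, 0], [0, 0, 0.8]],
    [[0, 0.6, 0], [0, 0, 0.8]],
    [[0, 0.6, 0], [0, 0, 0.8]],
    [[0, 0.36, 0], [0, 0, 0.8]],
    [[0, 0, 0], [0, 0, 0.165]],
    [[0, 0, 0], [0, 0, 0]],
    [[0, 0, 0], [0, 0, 0]],
    [[0, 0, 0], [0, 0, 0]],
  ],
)

```text
t: 10.28
tcp_pos: [0.5547, 0.1566, 0.2342]
eef_rot: [[0.954, -0.0, 0.299], [-0.299, -0.001, 0.954], [0.0, -1.0, -0.0]]
contact_force: [0.4, -0.5, -3.1]
gripper_width: 0.0148
```

```bash
python3 - <<'E'
from h import *
o=st(); print(o['qpos'])
im,P=cloud('top'); z=o['tcp_pos'][2]+.008; Z=P[...,2]; np.savez('top2',im=im,P=P)
c=cv2.resize(im[95:275,180:330],None,fx=3.3,fy=3.3,interpolation=cv2.INTER_CUBIC)
im2,_=cloud('scene')
s=cv2.resize(im2[150:330,230:460],None,fx=1.3,fy=1.3)
o2=np.zeros((594,800,3),np.uint8); o2[:c.shape[0],:c.shape[1]]=c; o2[:s.shape[0],c.shape[1]+2:c.shape[1]+2+s.shape[1]]=s[:,:303]
cv2.imwrite('pics/hover.png',np.clip(o2[...,::-1]*1.6,0,255).astype(np.uint8))
m=(abs(Z-(z-.101+.05))<.007)&(np.hypot(P[...,0]-.555,P[...,1]-.157)<.15)
p=P[m]; print('flange/tray level',len(p),cv2.minAreaRect((p[:,:2]*1000).astype(np.float32)))
E
```

```text
t 10.275 p [554.7 156.6 234.2] yawz 72.6 F [ 0.4 -0.5 -3.1] T [-0.01  0.01 -0.06] w 14.8
[-0.28901598  0.50712182 -0.03769474  1.65457017  0.02258571  0.9805294
  0.93262785]
flange/tray level 775 ((555.5933227539062, 135.58604431152344), (120.68653869628906, 223.99029541015625), 86.96488952636719)
```

View pics/hover.png

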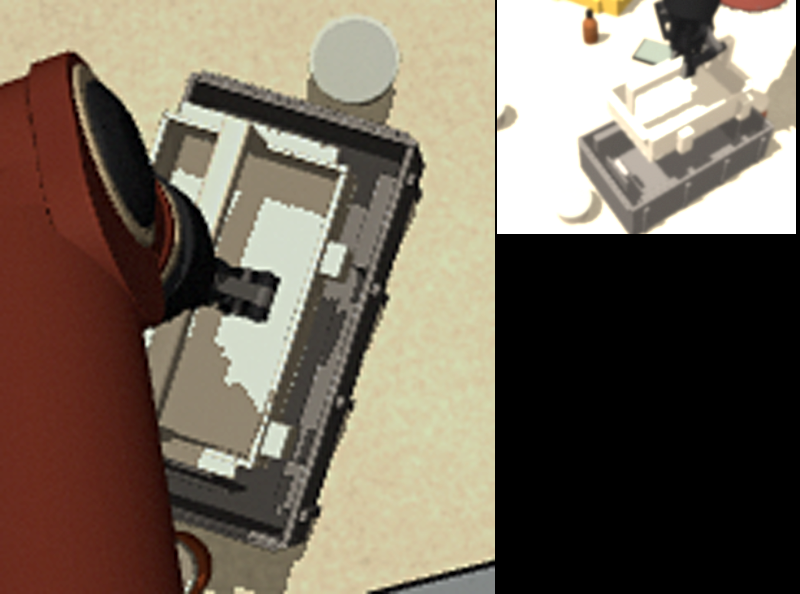

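The caddy hangs above the crate with its 40 mm lugs at the far end (335,258) and the 75 mm lugs at the near end (275,440), so it is the right way round. Next I check its alignment in the crate frame.

```bash
python3 - <<'E'
from h import *
z=np.load('top2.npz'); P=z['P']; Z=P[...,2]
t=np.radians(-17.316); d=P[...,:2]*1000-[555.18,157.18]; X=d[...,0]*np.cos(t)+d[...,1]*np.sin(t); Y=-d[...,0]*np.sin(t)+d[...,1]*np.cos(t)
def r(m,n): print(n,m.sum(),'X',np.round(np.percentile(X[m],[2,50,98]),1),'Y',np.round(np.percentile(Y[m],[2,50,98]),1),'Z',np.round(np.median(Z[m]),4))
b=abs(Z-.181)<.005
r(b&(Y<-61)&(Y>-74)&(X>0)&(X<70),'lug+40'); r(b&(Y<-61)&(Y>-74)&(X<-40)&(X>-110),'lug-75')
w=(abs(Z-.193)<.005)&(Y<-50)&(Y>-61)
for lo,hi in((-90,-40),(-40,20),(20,80)): r(w&(X>lo)&(X<hi),'wall')
r((abs(Z-.190)<.006)&(X>94)&(X<112)&(Y<0),'flange+')
r((abs(Z-.190)<.006)&(X<-94)&(X>-112)&(Y<0),'flange-')
bar=(abs(Z-.252)<.004)&(abs(Y)<15)&(X>30)&(X<110); r(bar,'bar'); print(np.polyfit(X[bar],Y[bar],1))
E
```

```text
lug+40 59 X [31.9 40.7 51.1] Y [-72.4 -67.2 -61.2] Z 0.1824
lug-75 63 X [-82.9 -73.4 -63.3] Y [-72.3 -67.1 -61.3] Z 0.1823
wall 65 X [-89.3 -65.6 -41.2] Y [-60.5 -58.6 -55.8] Z 0.1937
wall 73 X [-38.1  -9.7  18.6] Y [-60.6 -58.9 -56.5] Z 0.1938
wall 73 X [21.8 49.2 78.8] Y [-60.8 -58.9 -56.6] Z 0.1938
flange+ 121 X [ 94.5  99.8 105.6] Y [-57.2 -28.2  -3.2] Z 0.194
flange- 92 X [-101.8  -97.8  -94.1] Y [-51.  -28.5  -6.3] Z 0.1937
bar 277 X [34.  65.7 94.8] Y [-9.1 -2.5  5.7] Z 0.252
[ 0.02856351 -4.15552252]
```

Emit:
servo_tool(
  targets=[
    [[-0.054, 0.052, -0.2], [0, 0, 0]],
    [[0, 0, -0.4], [0, 0, 0]],
    [[0, 0, -0.4], [0, 0, 0]],
    [[0, 0, -0.4], [0, 0, 0]],
    [[0, 0, -0.25], [0, 0, 0]],
    [[0, 0, -0.15], [0, 0, 0]],
    [[0, 0, -0.07], [0, 0, 0]],
    [[0, 0, 0], [0, 0, 0]],
    [[0, 0, 0], [0, 0, 0]],
  ],
)

```text
t: 11.5
tcp_pos: [0.5533, 0.1589, 0.1785]
eef_rot: [[0.955, 0.001, 0.298], [-0.298, 0.0, 0.955], [0.001, -1.0, 0.0]]
contact_force: [-0.5, -0.3, -3.4]
gripper_width: 0.0149
```

Emit:
servo_tool(
  targets=[
    [[0, 0, -0.05], [0, 0, 0]],
    [[0, 0, -0.05], [0, 0, 0]],
    [[0, 0, -0.05], [0, 0, 0]],
    [[0, 0, -0.05], [0, 0, 0]],
    [[0, 0, -0.05], [0, 0, 0]],
    [[0, 0, 0], [0, 0, 0]],
  ],
)

```text
t: 12.25
tcp_pos: [0.553, 0.1587, 0.1704]
eef_rot: [[0.955, -0.0, 0.298], [-0.298, -0.0, 0.955], [-0.0, -1.0, -0.0]]
contact_force: [0.4, -0.0, -2.9]
gripper_width: 0.0151
```

```bash
python3 -c "
from h import *
st()"
```

```text
t 12.25 p [553.  158.7 170.4] yawz 72.69 F [ 0.4 -0.  -2.9] T [-0.05  0.04 -0.02] w 15.1
```

Contact is expected at about z = 169, so I continue slowly.

Emit:
servo_tool(
  targets=[
    [[0, 0, -0.04], [0, 0, 0]],
    [[0, 0, -0.04], [0, 0, 0]],
    [[0, 0, -0.04], [0, 0, 0]],
    [[0, 0, 0], [0, 0, 0]],
    [[0, 0, 0], [0, 0, 0]],
  ],
)

```text
t: 12.88
tcp_pos: [0.5531, 0.1588, 0.167]
eef_rot: [[0.955, 0.0, 0.298], [-0.298, -0.0, 0.955], [0.0, -1.0, -0.0]]
contact_force: [0.0, 0.6, -3.3]
gripper_width: 0.0151
```

Emit:
servo_tool(
  targets=[
    [[0, 0, -0.05], [0, 0, 0]],
    [[0, 0, -0.05], [0, 0, 0]],
    [[0, 0, -0.05], [0, 0, 0]],
    [[0, 0, -0.05], [0, 0, 0]],
    [[0, 0, 0], [0, 0, 0]],
  ],
)

```text
t: 13.5
tcp_pos: [0.5529, 0.1587, 0.1608]
eef_rot: [[0.955, -0.0, 0.298], [-0.298, -0.0, 0.955], [-0.0, -1.0, -0.0]]
contact_force: [0.6, -0.1, -3.6]
gripper_width: 0.0149
```

The lugs have dropped into the slots without touching. I'll lower to just above the catches, which start at about z = 115.

Emit:
servo_tool(
  targets=[
    [[0, 0, -0.06], [0, 0, 0]],
    [[0, 0, -0.06], [0, 0, 0]],
    [[0, 0, -0.06], [0, 0, 0]],
    [[0, 0, -0.06], [0, 0, 0]],
    [[0, 0, -0.06], [0, 0, 0]],
    [[0, 0, -0.06], [0, 0, 0]],
    [[0, 0, -0.06], [0, 0, 0]],
    [[0, 0, -0.06], [0, 0, 0]],
    [[0, 0, -0.06], [0, 0, 0]],
    [[0, 0, -0.06], [0, 0, 0]],
  ],
)

```text
t: 14.75
tcp_pos: [0.5531, 0.1588, 0.1429]
eef_rot: [[0.955, -0.0, 0.298], [-0.298, -0.0, 0.955], [-0.0, -1.0, -0.0]]
contact_force: [0.6, -0.5, -3.8]
gripper_width: 0.0153
```

Emit:
servo_tool(
  targets=[
    [[0, 0, -0.06], [0, 0, 0]],
    [[0, 0, -0.06], [0, 0, 0]],
    [[0, 0, -0.06], [0, 0, 0]],
    [[0, 0, -0.06], [0, 0, 0]],
    [[0, 0, -0.06], [0, 0, 0]],
    [[0, 0, -0.06], [0, 0, 0]],
    [[0, 0, -0.06], [0, 0, 0]],
    [[0, 0, -0.06], [0, 0, 0]],
    [[0, 0, -0.06], [0, 0, 0]],
    [[0, 0, -0.06], [0, 0, 0]],
  ],
)

```text
t: 16.0
tcp_pos: [0.5531, 0.1588, 0.1249]
eef_rot: [[0.955, -0.0, 0.298], [-0.298, -0.0, 0.955], [-0.0, -1.0, -0.0]]
contact_force: [-0.4, 0.8, -4.4]
gripper_width: 0.0149
```

Emit:
servo_tool(
  targets=[
    [[0, 0, -0.06], [0, 0, 0]],
    [[0, 0, -0.06], [0, 0, 0]],
    [[0, 0, -0.06], [0, 0, 0]],
    [[0, 0, -0.06], [0, 0, 0]],
    [[0, 0, 0], [0, 0, 0]],
  ],
)

```text
t: 16.62
tcp_pos: [0.5529, 0.1587, 0.1176]
eef_rot: [[0.955, -0.0, 0.298], [-0.298, -0.0, 0.955], [-0.0, -1.0, -0.0]]
contact_force: [0.0, 0.4, -2.7]
gripper_width: 0.0151
```

Now press through the catches in small steps.

Emit:
servo_tool(
  targets=[
    [[0, 0, -0.04], [0, 0, 0]],
    [[0, 0, -0.04], [0, 0, 0]],
    [[0, 0, -0.04], [0, 0, 0]],
    [[0, 0, -0.04], [0, 0, 0]],
    [[0, 0, -0.04], [0, 0, 0]],
    [[0, 0, -0.04], [0, 0, 0]],
  ],
)

```text
t: 17.38
tcp_pos: [0.5542, 0.1589, 0.1115]
eef_rot: [[0.955, 0.003, 0.298], [-0.298, 0.001, 0.955], [0.002, -1.0, 0.001]]
contact_force: [-1.4, -0.4, 6.0]
gripper_width: 0.0148
```

Emit:
servo_tool(
  targets=[
    [[0, 0, -0.04], [0, 0, 0]],
    [[0, 0, -0.04], [0, 0, 0]],
    [[0, 0, -0.04], [0, 0, 0]],
    [[0, 0, -0.04], [0, 0, 0]],
  ],
)

```text
t: 17.88
tcp_pos: [0.5538, 0.1592, 0.1065]
eef_rot: [[0.955, 0.002, 0.298], [-0.298, 0.001, 0.955], [0.002, -1.0, 0.002]]
contact_force: [-0.4, 0.3, -1.1]
gripper_width: 0.0148
```

Emit:
servo_tool(
  targets=[
    [[0, 0, -0.04], [0, 0, 0]],
    [[0, 0, -0.04], [0, 0, 0]],
    [[0, 0, -0.04], [0, 0, 0]],
    [[0, 0, -0.04], [0, 0, 0]],
    [[0, 0, 0], [0, 0, 0]],
  ],
)

```text
t: 18.5
tcp_pos: [0.5523, 0.158, 0.1001]
eef_rot: [[0.955, -0.002, 0.298], [-0.298, -0.001, 0.955], [-0.002, -1.0, -0.002]]
contact_force: [-0.2, -0.1, -7.5]
gripper_width: 0.0153
```

```bash
python3 -c "
from h import *
st()"
```

```text
t 18.5 p [552.3 158.  100.1] yawz 72.67 F [-0.2 -0.1 -7.5] T [-0.02 -0.04 -0.  ] w 15.3
```

Emit:
servo_tool(
  targets=[
    [[0, 0, -0.03], [0, 0, 0]],
    [[0, 0, -0.03], [0, 0, 0]],
    [[0, 0, -0.03], [0, 0, 0]],
    [[0, 0, 0], [0, 0, 0]],
  ],
)

```text
t: 19.0
tcp_pos: [0.5531, 0.1588, 0.0984]
eef_rot: [[0.955, 0.0, 0.298], [-0.298, 0.0, 0.955], [0.0, -1.0, 0.0]]
contact_force: [0.3, 0.8, -4.0]
gripper_width: 0.0149
```

Emit:
servo_tool(
  targets=[
    [[0, 0, -0.03], [0, 0, 0]],
    [[0, 0, -0.03], [0, 0, 0]],
    [[0, 0, 0], [0, 0, 0]],
    [[0, 0, 0], [0, 0, 0]],
  ],
)

```text
t: 19.5
tcp_pos: [0.5531, 0.1587, 0.0982]
eef_rot: [[0.955, 0.001, 0.298], [-0.298, 0.0, 0.955], [0.001, -1.0, 0.0]]
contact_force: [-2.7, -1.2, 7.3]
gripper_width: 0.015
```

Emit:
servo_tool(
  targets=[
    [[0, 0, 0.04], [0, 0, 0]],
    [[0, 0, 0], [0, 0, 0]],
  ],
)

```text
t: 19.75
tcp_pos: [0.5531, 0.1587, 0.0982]
eef_rot: [[0.955, 0.0, 0.298], [-0.298, -0.0, 0.955], [0.0, -1.0, 0.0]]
contact_force: [-2.4, -0.8, 2.8]
gripper_width: 0.0152
```

Emit:
servo_tool(
  targets=[
    [[0, 0, 0], [0, 0, 0]],
    [[0, 0, 0], [0, 0, 0]],
    [[0, 0, 0], [0, 0, 0]],
    [[0, 0, 0], [0, 0, 0]],
    [[0, 0, 0], [0, 0, 0]],
    [[0, 0, 0], [0, 0, 0]],
  ],
  hand=70,
)

```text
t: 20.5
tcp_pos: [0.5531, 0.1588, 0.0977]
eef_rot: [[0.955, -0.0, 0.298], [-0.298, -0.0, 0.955], [-0.0, -1.0, -0.0]]
contact_force: [-0.1, 0.2, 0.1]
gripper_width: 0.0597
```

Emit:
servo_tool(
  targets=[
    [[0, 0, 0.2], [0, 0, 0]],
    [[0, 0, 0.4], [0, 0, 0]],
    [[0, 0, 0.7], [0, 0, 0]],
    [[0, 0, 0.9], [0, 0, 0]],
    [[0, 0, 0.9], [0, 0, 0]],
    [[0, 0, 0.9], [0, 0, 0]],
    [[0, 0, 0.9], [0, 0, 0]],
    [[0, 0, 0], [0, 0, 0]],
    [[0, 0, 0], [0, 0, 0]],
  ],
)

```text
t: 21.62
tcp_pos: [0.5526, 0.1586, 0.2445]
eef_rot: [[0.955, -0.001, 0.298], [-0.298, -0.0, 0.955], [-0.001, -1.0, -0.001]]
contact_force: [0.3, 0.2, -0.7]
gripper_width: 0.0595
```

```bash
python3 - <<'E'
from h import *
st()
im,P=cloud('wrist'); Z=P[...,2]; cv2.imwrite('pics/w2.png',im[...,::-1])
d=P[...,:2]*1000-[555.18,157.18]; t=np.radians(-17.316); X=d[...,0]*np.cos(t)+d[...,1]*np.sin(t); Y=-d[...,0]*np.sin(t)+d[...,1]*np.cos(t)
b=(Z>.1)&(Z<.135)&(abs(Y)<14)&(abs(X)<110); print('bar',b.sum(),X[b].min(),X[b].max(),np.median(Y[b]),'top z',np.percentile(Z[b],[5,50,95]))
for lo,hi in((-95,-50),(-50,0),(0,50),(50,95)):
    k=b&(X>lo)&(X<hi); print(lo,k.sum(),np.median(Z[k]) if k.any() else None)
E
```

```text
t 21.625 p [552.6 158.6 244.5] yawz 72.69 F [ 0.3  0.2 -0.7] T [ 0.   -0.04  0.01] w 59.5
bar 4709 -96.26369658935647 92.44557434327557 1.6029896600313371 top z [0.11223973 0.11412458 0.11533828]
-95 1423 0.11411381572310586
-50 1330 0.11412225961121225
0 1111 0.11418099630578674
50 807 0.1141216728068368
```

View pics/w2.png

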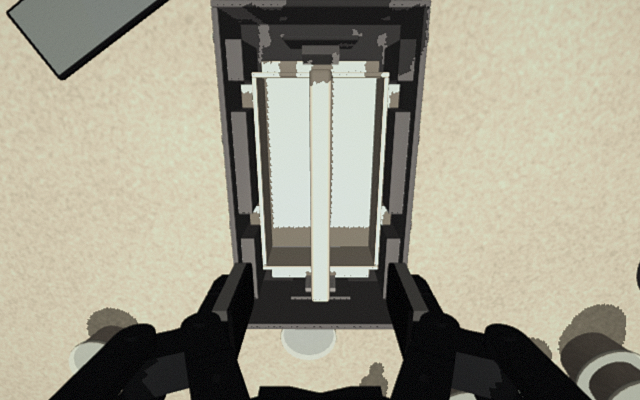

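The wrist view shows the caddy level in the crate, with its lugs in the slots at (247,95), (392,95), (257,215) and (384,215) and the bar along the middle. Bar top reads 114 mm, and home is 115 mm. One quick check that the bystanders are where they were, then I hand in.

```bash
python3 - <<'E'
from h import *
im,P=cloud('top'); P0=np.load('top.npz')['P']
for n,(u,v) in dict(tub_a=(287,113),tub_b=(396,128),bottle=(399,257),jar=(229,268)).items(): print(n,np.round((P[v,u]-P0[v,u])*1000,1))
o=st(); print(bot.close_job())
E
```

```text
tub_a [-1.  -0.4  3.6]
tub_b [ 0.9 -0.5 -3.9]
bottle [-0.1 -0.3 -2.5]
jar [  47.2 -140.4  583.6]
t 21.725 p [552.3 158.5 243.7] yawz 72.69 F [ 0.5 -0.7  0.5] T [ 0.08 -0.   -0.01] w 59.5
the job is handed in; nothing more can be done
None
```

The white caddy is in the crate, fully home on the floor, and released. The job was handed in at about 21.7 s, with the gripper open and clear above it.

I lifted the caddy by its bar, turned it about 158°, and lowered it slowly along the ledges. The slots had shown up in the depth image, so the lugs dropped straight in without a search along x.

- **Pressing past the catches:** the readings, taken at the end of each move, showed a net upward force of at most about 7 N. That is about 11 N of pressing once the caddy's weight is added. The snap came near 100 mm tool height, and the floor contact at 98.2 mm matched the expected home height.
- **Seated check:** after letting go, the bar top read 114.1 mm and level along its whole length. Home is 115 mm and the depth noise is 1–2 mm. The wrist picture shows all four lugs in the slots.
- **Bystanders:** the depth readings at tub_a, tub_b and the bottle are unchanged within noise (up to 4 mm). The jar could not be rechecked because the arm hid it from the top camera. No unexpected force showed in any reading.

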